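Hold the thermometer probe in the clear bore of the dry block

ROBOT

A 6-joint arm with a two-finger parallel gripper is mounted at the origin on the work surface. World frame = base frame: x ahead of the robot, y to its left, z up, the work surface at z = 0. Lengths are in m, angles in rad, forces in N, time in s.
With the tool pointing down it reaches from about 0.375 to 0.975 m from the base axis. Payload 3.8 kg.
Tool frame: the origin (TCP) lies midway between the tips of the shut fingers; the grasp point (between the pads) lies 19 mm behind it; z points along the fingers, y is the direction in which the jaws open and shut (so a half turn about z gives the same grasp; the last joint's range is limited). The gripper opens to 85 mm and grips with 20 to 120 N. Pads are 22 mm wide; open, the fingers measure 114 mm over their backs; the gripper's body (76 mm by 85 mm) begins 54 mm behind the grasp point. The pads swing forward as they close: fully open they stand 13 mm farther back than shut.
Start: joints at [-1.258, 0.264, 1.604, -0, 1.274, -0.037], TCP at [0.231, -0.634, 0.231] pointing down, gripper open.
Joint ranges: [-2.63, 2.63], [-0.94, 2.18], [0.31, 2.57], [-1.31, 4.45], [0, 2.66], [-2.55, 2.55]. Speed limits (rad/s): [2.57, 2.57, 3.14, 3.14, 3.14, 3.14].

INTERFACE

Orientations are given as a rotation vector (axis times angle).
In Python, from workcell import bot gives the robot as it stands.
- The arm moves only by the shell command python3 -m inch 'ROWS' [FORCE]. ROWS is JSON, a list of rows, each an object of numbers: "dx", "dy", "dz": the shift along the tool's x, y, z in m; "ax", "ay", "az": the turn, a rotation vector about the tool's x, y, z in degrees; "fingers": the opening, from -1 (shut) to 1 (fully open). A call has 1 to 20 rows; each row is the pose to reach, as a shift and turn from the pose measured when the call began, along the tool's axes at that moment; what a row does not reach only later rows make up. A row lasts 1/8 s, in which the tool goes at most 62.5 mm and 10.7 degrees, less where a joint would pass 70% of its speed; a pose out of reach is approached as far as the arm can. A call with a gripper value outside its range is refused whole. The fingers move at their own pace and stop on an object; FORCE is the grip in N (left out, the last holds). Time passes only in rows, so rows that repeat a pose let the fingers close. It gives the time, the measured TCP pose, the force and the opening at its end, in the units of the state.
- bot.read_state(): the state, without advancing time (a new reading comes with each control period).
- bot.read_camera(name): name is "scene" or "top"; returns (picture, depth): 420x560x3 uint8, blue, green, red; 420x560 float32, m along the optical axis (not along the pixel's ray), 0 where there is no reading.
- bot.get_calibration(name): a dict with "intrinsics" (3x3 intrinsics, pixels), "view" (4x4, takes a point from world to camera coordinates). Camera axes: x right, y down, z forward; pixel columns grow to the right and rows downward; lengths in m; the calibration is good to about 2 mm. A picture is of the moment at which its call begins. get_calibration takes no time and is no camera call.
- bot.finish_job(): hands the job in, once; it reports no verdict.
Trained networks look in the newest picture that a camera, given by its name, has taken for a name from the list of things; names that differ only in an ending like _2 or _b are one class to them, and where a whole thing is asked for, a point or a joint stands for the part that bears it (a point fixed in the world has none). Each returns a list of dicts, best first, with "p" (0 to 1); they miss things now and then, are a little off and sometimes report something else, mostly with a low value. They report only what shows in the picture. A call takes as long as a camera call. They do not tell look-alikes from the thing itself.
- bot.masks_of(camera, thing): "region" (420x560 bool, what is visible of it) and "box" ([left, top, right, bottom] in pixels, round what is visible of it).
The state is a dict: "time": time; "q": joint angles; "joint_vel": joint speeds; "joint_torque": joint torques, N m; "tool_pos": TCP position; "tcp_rot": TCP orientation; "wrist_force": force on the tool from outside, world axes, zero at the start; "torque": the same for the moment, N m; "width": opening from 0.0 (shut) to 1.0 (fully open).
Only numpy, scipy, OpenCV 4.12 (cv2) and the standard library are available. Lean on these libraries where they do the work, as an engineer would, in place of code of your own. Each camera call takes 0.05 s, during which the arm holds its last target. There are 200 camera calls.

TASK

Two of the dry block's three bores are blocked part-way down by a springy rubber stopper, which can be felt with the probe's tip. Lift the stick probe out of its stand and lower its rod into the one clear bore until its tip is about 60 mm below the mouth, off the floor, and finish while still holding it there, upright, centred and still in the gripper. The probe must never touch the block or the walls of its bores, and the other things on the bench stay where they are.

Things in the scene. Friction and masses are not known exactly. Their poses are not given: they have to be found in the camera images.
- probe_handle (a point): stick thermometer probe, 150 mm long, 56 to 104 g: a round grey plastic handle 24 mm across and 60 mm long at the top, a round steel rod 8 mm across and 90 mm long below it. This point is the centre of the handle, 30 mm below its top end and 120 mm above the rod's tip; the z axis runs up along the probe. It starts upright in its stand, the handle's lower end resting on the top plate
- probe_tip (a point): the lower end of the probe's steel rod, on its axis, 120 mm below the handle's centre; z axis up along the probe
- stand: black stand that stores the probe, fixed: base 90 x 100 mm, two posts, top plate 60 x 90 mm (6 mm thick, upper face 106 mm above the bench) with a hole 14 mm across in its middle. Origin at the centre of its underside, z up. The probe may touch it while drawn out upwards, about 95 mm
- block: aluminium dry block, fixed: 70 x 170 mm, 80 mm high, with a white skirt (94 x 194 mm, 45 mm high) round its foot. Origin at the centre of its underside, z up, y along its row of three identical vertical bores, each 20 mm across, 50 mm apart. Two bores are blocked by rubber stoppers, one is clear down to a floor 78 mm below the mouth; which one changes from start to start
- bore0 (a point): centre of the mouth of the bore at the -y end of the block's row, level with the block's upper face (80 mm above the bench); the bore's axis is this point's z (up). If this bore is blocked, the stopper's top lies 25 to 35 mm below the mouth; pressed by the tip it yields by about 1 mm per 0.4 N, up to 10 mm, then is solid
- bore1 (a point): centre of the mouth of the bore in the middle of the row, level with the block's upper face (80 mm above the bench); the bore's axis is this point's z (up). If this bore is blocked, the stopper's top lies 25 to 35 mm below the mouth; pressed by the tip it yields by about 1 mm per 0.4 N, up to 10 mm, then is solid
- bore2 (a point): centre of the mouth of the bore at the +y end of the row, level with the block's upper face (80 mm above the bench); the bore's axis is this point's z (up). If this bore is blocked, the stopper's top lies 25 to 35 mm below the mouth; pressed by the tip it yields by about 1 mm per 0.4 N, up to 10 mm, then is solid
- jar: small closed glass jar, 44 mm across, 58 mm high, a bystander; origin at the centre of its underside
- bottle_a: glass bottle with an orange cap, 54 mm across, 115 mm high, a bystander; origin at the centre of its underside
- bottle_b: glass bottle with a black cap, 54 mm across, 115 mm high, a bystander; origin at the centre of its underside
- bottle_c: glass bottle with a wooden cap, 48 mm across, 100 mm high, a bystander; origin at the centre of its underside
- beaker: open glass beaker, 68 mm across, 90 mm high, a bystander; origin at the centre of its underside
- dish: flat white dish, 60 mm across, 14 mm high, a bystander; origin at the centre of its underside
- stopper: small black rubber stopper, 24 mm across, 25 mm high, a bystander; origin at the centre of its underside
Not all that is in view belongs to the job. Of the things that look like the part that bears probe_handle, the smallest one is meant. Leave any yellow look-alike of the stand alone.

How it is judged:
By the outcome, as a careful person would: the job done as asked, in the order asked, and still so for the second after the job is handed in, while the arm keeps its last pose, push and grip.
It also fails if it takes over 64 s, if anything falls off the work surface, if the arm or the gripper's body presses on something with over 40 N, if the wrist force passes 120 N, or if a joint passes its speed limit or range.

## Working session

There is one attempt and no reset: what is moved stays moved. The work goes in short steps, Python scripts to look and compute and a shell command to move; the robot and the scene stay as the last step left them, time stands still between calls to the robot, and variables do not carry over. Pictures are saved under pics/ and viewed, about 8 in all and at most 12, crops included, and the job is handed in when it is done.

```bash
mkdir -p pics; ls; cat > h.py <<'E'
import numpy as np, cv2
from workcell import bot
def cloud(cam, d):
    c=bot.get_calibration(cam); K=np.array(c["intrinsics"]); V=np.array(c["view"])
    v,u=np.mgrid[:d.shape[0],:d.shape[1]]
    P=np.stack([(u-K[0,2])/K[0,0]*d,(v-K[1,2])/K[1,1]*d,d],-1)
    return (P-V[:3,3])@V[:3,:3]   # world
def proj(cam,p):
    c=bot.get_calibration(cam); K=np.array(c["intrinsics"]); V=np.array(c["view"])
    q=K@(V[:3,:3]@np.array(p)+V[:3,3]); return q[:2]/q[2]
E
python3 - <<'E'
from h import *
for cam in("scene","top"):
    im,d=bot.read_camera(cam); cv2.imwrite(f"pics/{cam}0.png",im); W=cloud(cam,d)
    np.savez(f"{cam}0.npz",im=im,d=d,W=W)
    c=bot.get_calibration(cam);V=np.array(c["view"]);print(cam,-V[:3,:3].T@V[:3,3],V[2,:3])
    for t in("probe_handle","stand","block"):
        for m in bot.masks_of(cam,t):
            r=m["region"]&(d>0); p=W[r]
            if len(p): print(t,round(m["p"],2),np.round(m["box"]),len(p),np.round(np.median(p,0),3),np.round(np.percentile(p,2,0),3),np.round(np.percentile(p,98,0),3))
s=bot.read_state();print({k:np.round(v,3) for k,v in s.items()})
E
```

```text
pics
scene [ 1.26381148 -0.23086407  0.70450882] [-0.6694775  0.3442348 -0.658257 ]
probe_handle 0.78 [298. 167. 304. 212.] 223 [0.576 0.173 0.143] [0.561 0.166 0.045] [0.581 0.184 0.168]
probe_handle 0.76 [334. 144. 350. 213.] 651 [0.595 0.277 0.163] [0.442 0.265 0.001] [0.606 0.42  0.214]
stand 0.86 [274. 175. 324. 234.] 1470 [0.575 0.171 0.01 ] [0.529 0.129 0.004] [0.613 0.223 0.108]
stand 0.8 [235. 284. 301. 368.] 3266 [ 0.857 -0.056  0.011] [ 0.819 -0.1    0.006] [ 0.894 -0.006  0.108]
block 0.57 [117. 215. 211. 293.] 4368 [ 0.598 -0.18   0.062] [ 0.531 -0.266  0.004] [ 0.617 -0.082  0.082]
block 0.49 [233. 224. 251. 250.] 412 [0.601 0.    0.045] [ 0.572 -0.017  0.006] [0.608 0.02  0.061]
top [0.48812405 0.1044036  1.01768846] [ 0.15960102 -0.02816608 -0.9867797 ]
probe_handle 0.79 [177. 211. 200. 231.] 335 [0.587 0.277 0.21 ] [0.573 0.266 0.038] [0.603 0.299 0.214]
probe_handle 0.54 [240. 271. 258. 288.] 219 [0.472 0.148 0.211] [0.456 0.133 0.205] [0.486 0.163 0.214]
stand 0.71 [312. 105. 356. 153.] 1556 [ 0.842 -0.049  0.103] [ 0.807 -0.096  0.004] [ 0.884 -0.006  0.108]
stand 0.56 [222. 222. 264. 254.] 1302 [0.558 0.17  0.104] [0.525 0.129 0.004] [0.611 0.221 0.108]
block 0.7 [344. 224. 421. 265.] 2923 [ 0.564 -0.159  0.078] [ 0.52  -0.254  0.024] [ 0.611 -0.076  0.083]
{'time': np.float64(0.4), 'q': array([-1.258,  0.264,  1.604,  0.   ,  1.274, -0.037]), 'joint_vel': array([ 0.   ,  0.   , -0.001,  0.001, -0.   , -0.001]), 'joint_torque': array([ 0.0000e+00, -5.1425e+01, -3.6702e+01, -0.0000e+00,  5.0000e-03,
        0.0000e+00]), 'tool_pos': array([ 0.231, -0.634,  0.231]), 'tcp_rot': array([-3.093, -0.547,  0.   ]), 'wrist_force': array([-0.333,  1.387, -0.181]), 'torque': array([-0.069, -0.022, -0.08 ]), 'width': np.float64(0.998)}
```

View pics/scene0.png

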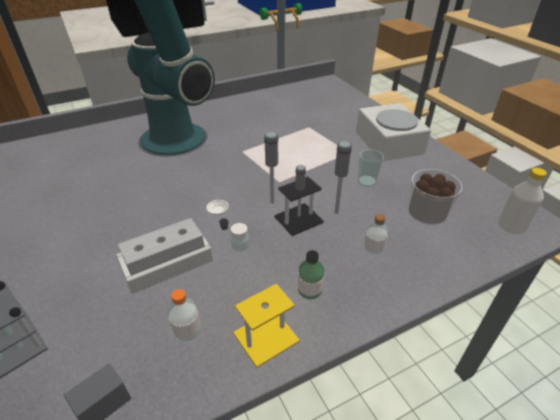

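View pics/top0.png

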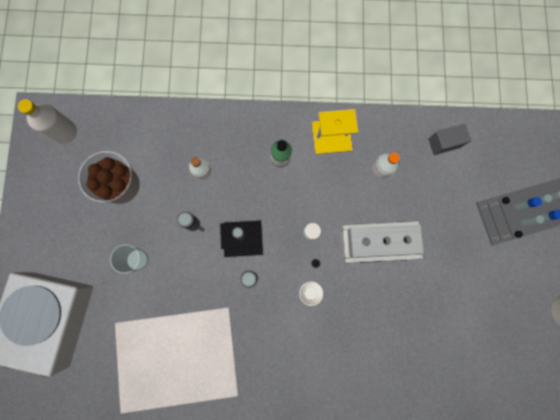

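```bash
python3 - <<'E'
from h import *
for cam in("scene","top"):
    z=np.load(f"{cam}0.npz"); W,d,im=z["W"],z["d"],z["im"]
    near=lambda c,r:(np.hypot(W[...,0]-c[0],W[...,1]-c[1])<r)&(d>0)
    # probe handle: top cap, sides, circle fit
    m=near((.57,.172),.035)&(W[...,2]>.162)&(W[...,2]<.175); p=W[m]
    print(cam,"cap",m.sum(),np.round(p.mean(0),4),np.round((p.min(0)+p.max(0))/2,4), "zmax",p[:,2].max())
    m=near((.57,.172),.035)&(W[...,2]>.112)&(W[...,2]<.16); p=W[m]
    print(" side",m.sum(),np.round(np.percentile(p,[5,50,95],axis=0),4).tolist())
    from scipy.optimize import least_squares
    f=least_squares(lambda x:np.hypot(p[:,0]-x[0],p[:,1]-x[1])-.012,[.572,.172],loss="soft_l1",f_scale=.001);print(" axis",np.round(f.x,4),f.cost)
    m=near((.57,.172),.065)&(abs(W[...,2]-.106)<.004); p=W[m]; r=cv2.minAreaRect((p[:,:2]*1000).astype(np.float32)); print(" plate",np.round(r[0],1),np.round(r[1],1),round(r[2],2),np.median(p[:,2]))
    for c in((.59,.277),(.472,.148)):
        m=near(c,.03)&(W[...,2]>.205); p=W[m]; print(" decoy",np.round((p.min(0)+p.max(0))/2,3),np.round(np.ptp(p,0),3))
    m=near((.575,-.17),.13)&(abs(W[...,2]-.08)<.005); p=W[m]; r=cv2.minAreaRect((p[:,:2]*1000).astype(np.float32)); print(" block",np.round(r[0],1),np.round(r[1],1),round(r[2],2),np.median(p[:,2]))
    # dense rectified view of plane z=.08 -> 1px=0.5mm
    c=bot.get_calibration(cam); H=np.array(c["intrinsics"])@np.array(c["view"])[:3]
    Hp=np.c_[H[:,0],H[:,1],H[:,2]*.08+H[:,3]]
    S=np.array([[0,.0005,.50],[-.0005,0,-.04],[0,0,1]]) # u-> -y ; v-> +x
    r=cv2.warpPerspective(im,Hp@S,(480,300),flags=cv2.INTER_CUBIC|cv2.WARP_INVERSE_MAP); cv2.imwrite(f"pics/rect_{cam}.png",r)
a=cv2.imread("pics/rect_scene.png");b=cv2.imread("pics/rect_top.png");cv2.imwrite("pics/rect.png",np.vstack([a,b]))
E
```

```text
scene cap 58 [0.5709 0.1757 0.1663] [0.5687 0.1767 0.1658] zmax 0.1692872827851261
 side 157 [[0.5679, 0.1657, 0.1144], [0.5766, 0.1722, 0.1359], [0.5803, 0.1841, 0.1584]]
 axis [0.5673 0.1778] 7.255277057771463e-05
 plate [568.9 177.4] [63.  91.9] 4.57 0.1066031642894648
 decoy [0.589 0.28  0.21 ] [0.033 0.033 0.01 ]
 decoy [0.472 0.147 0.21 ] [0.032 0.033 0.01 ]
 block [ 565.1 -173. ] [ 74.7 169.7] 4.08 0.08064018032647854
top cap 91 [0.5692 0.1772 0.1655] [0.5689 0.1769 0.1655] zmax 0.1689821932102158
 side 22 [[0.5578, 0.1661, 0.1167], [0.5609, 0.1693, 0.133], [0.5723, 0.1811, 0.1576]]
 axis [0.5697 0.1777] 4.872401213304247e-07
 plate [569.4 177.4] [59.9 89.9] 4.83 0.1053719120161447
 decoy [0.59  0.283 0.211] [0.032 0.033 0.01 ]
 decoy [0.472 0.148 0.212] [0.032 0.031 0.008]
 block [ 566.6 -172.9] [ 70.3 171. ] 4.3 0.07944891054618002
```

View pics/rect.png

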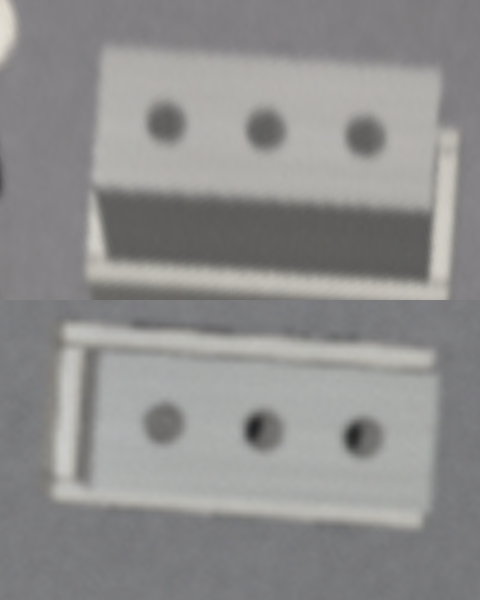

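```bash
cat >> h.py <<'E'
from scipy.spatial.transform import Rotation as Ro
def st(*targets):
    s=bot.read_state(); R=Ro.from_rotvec(s["tcp_rot"]); 
    print("t",round(float(s["time"]),2),"tcp",np.round(s["tool_pos"],4),"ztool",np.round(R.as_matrix()[:,2],4),"xyaw",np.round(np.degrees(np.arctan2(*R.as_matrix()[1::-1,0])),2),"F",np.round(s["wrist_force"],2),"w",round(float(s["width"]),3),"q",np.round(s["q"],2))
    for t in targets: print(" ->",t,"tool shift mm",np.round(R.inv().apply(np.array(t)-s["tool_pos"])*1000,1))
    # turn making tool z exactly down
    z=R.inv().apply([0,0,-1]); print(" level ax,ay deg",np.round(np.degrees(np.cross([0,0,1],z)),2)[:2])
E
python3 - <<'E'
from h import *
st((.569,.1774,.26),(.569,.1774,.121))
for cam in("scene","top"):
    z=np.load(f"{cam}0.npz"); W=z["W"]
    for n,b in(("b0",(.569,-.2225)),("b1",(.5655,-.1728)),("b2",(.562,-.123))):
        m=(np.hypot(W[...,0]-b[0],W[...,1]-b[1])<.009)&(z["d"]>0); print(cam,n,m.sum(),np.round(np.percentile(W[m][:,2],[0,10,50]),3))
E
```

```text
t 0.4 tcp [ 0.2313 -0.634   0.2311] ztool [-1.e-04  3.e-04 -1.e+00] xyaw 20.04 F [-0.33  1.39 -0.18] w 0.998 q [-1.26  0.26  1.6   0.    1.27 -0.04]
 -> (0.569, 0.1774, 0.26) tool shift mm [ 595.4 -646.5  -28.7]
 -> (0.569, 0.1774, 0.121) tool shift mm [ 595.4 -646.5  110.3]
 level ax,ay deg [-0.02 -0.  ]Traceback (most recent call last):
  File "<stdin>", line 6, in <module>
    return _quantile_unchecked(
        a, q, axis, out, overwrite_input, method, keepdims, weights)
    return _ureduce(a,
                    func=_quantile_ureduce_func,
    ...<5 lines>...
                    overwrite_input=overwrite_input,
                    method=method)
    r = func(a, **kwargs)
    result = _quantile(arr,
                       quantiles=q,
    ...<2 lines>...
                       out=out,
                       weights=wgt)
    slices_having_nans = np.isnan(arr[-1, ...])
                                  ~~~^^^^^^^^^
IndexError: index -1 is out of bounds for axis 0 with size 0
```

```bash
python3 -m inch '[{"dx":0.04,"dy":-0.04,"dz":-0.03},{"dx":0.08,"dy":-0.085,"dz":-0.03},{"dx":0.12,"dy":-0.13,"dz":-0.03},{"dx":0.16,"dy":-0.174,"dz":-0.03},{"dx":0.2,"dy":-0.217,"dz":-0.03},{"dx":0.24,"dy":-0.26,"dz":-0.03},{"dx":0.28,"dy":-0.304,"dz":-0.03},{"dx":0.32,"dy":-0.347,"dz":-0.03},{"dx":0.36,"dy":-0.39,"dz":-0.03},{"dx":0.4,"dy":-0.434,"dz":-0.03},{"dx":0.44,"dy":-0.477,"dz":-0.03},{"dx":0.48,"dy":-0.52,"dz":-0.03},{"dx":0.52,"dy":-0.564,"dz":-0.03},{"dx":0.56,"dy":-0.607,"dz":-0.03},{"dx":0.595,"dy":-0.6465,"dz":-0.03},{"dx":0.5954,"dy":-0.6465,"dz":-0.029},{"dx":0.5954,"dy":-0.6465,"dz":-0.029},{"dx":0.5954,"dy":-0.6465,"dz":-0.029},{"dx":0.5954,"dy":-0.6465,"dz":-0.029}]'; python3 -c "
from h import *
st((.569,.1774,.121))"
```

```text
t 0.4 tcp [ 0.2313 -0.634   0.2311] ztool [-1.e-04  3.e-04 -1.e+00] xyaw 20.04 F [-0.33  1.39 -0.18] w 0.998 q [-1.26  0.26  1.6   0.    1.27 -0.04]
 -> (0.569, 0.1774, 0.121) tool shift mm [ 595.4 -646.5  110.3]
 level ax,ay deg [-0.02 -0.  ]invalid input at $[0]: expected keys dx, dy, dz, ax, ay, az, fingers
```

```bash
python3 -m inch '[{"dx":0.04,"dy":-0.04,"dz":-0.03,"ax":0,"ay":0,"az":0,"fingers":1},{"dx":0.08,"dy":-0.087,"dz":-0.03,"ax":0,"ay":0,"az":0,"fingers":1},{"dx":0.12,"dy":-0.13,"dz":-0.03,"ax":0,"ay":0,"az":0,"fingers":1},{"dx":0.16,"dy":-0.174,"dz":-0.03,"ax":0,"ay":0,"az":0,"fingers":1},{"dx":0.2,"dy":-0.217,"dz":-0.03,"ax":0,"ay":0,"az":0,"fingers":1},{"dx":0.24,"dy":-0.26,"dz":-0.03,"ax":0,"ay":0,"az":0,"fingers":1},{"dx":0.28,"dy":-0.304,"dz":-0.03,"ax":0,"ay":0,"az":0,"fingers":1},{"dx":0.32,"dy":-0.347,"dz":-0.03,"ax":0,"ay":0,"az":0,"fingers":1},{"dx":0.36,"dy":-0.39,"dz":-0.03,"ax":0,"ay":0,"az":0,"fingers":1},{"dx":0.4,"dy":-0.434,"dz":-0.03,"ax":0,"ay":0,"az":0,"fingers":1},{"dx":0.44,"dy":-0.477,"dz":-0.03,"ax":0,"ay":0,"az":0,"fingers":1},{"dx":0.48,"dy":-0.52,"dz":-0.03,"ax":0,"ay":0,"az":0,"fingers":1},{"dx":0.52,"dy":-0.564,"dz":-0.03,"ax":0,"ay":0,"az":0,"fingers":1},{"dx":0.56,"dy":-0.607,"dz":-0.03,"ax":0,"ay":0,"az":0,"fingers":1},{"dx":0.5954,"dy":-0.6465,"dz":-0.03,"ax":0,"ay":0,"az":0,"fingers":1},{"dx":0.5954,"dy":-0.6465,"dz":-0.029,"ax":0,"ay":0,"az":0,"fingers":1},{"dx":0.5954,"dy":-0.6465,"dz":-0.029,"ax":0,"ay":0,"az":0,"fingers":1},{"dx":0.5954,"dy":-0.6465,"dz":-0.029,"ax":0,"ay":0,"az":0,"fingers":1},{"dx":0.5954,"dy":-0.6465,"dz":-0.029,"ax":0,"ay":0,"az":0,"fingers":1}]'; python3 -c "
from h import *
st((.569,.1774,.121))"
```

```text
time: 2.78
tool_pos: [0.569, 0.1762, 0.2606]
tcp_rot: [-3.094, -0.544, -0.001]
wrist_force: [-0.1, -0.1, -0.5]
width: 1.004
t 2.77 tcp [0.569  0.1762 0.2606] ztool [ 3.e-04  3.e-04 -1.e+00] xyaw 19.95 F [-0.13 -0.07 -0.47] w 1.004 q [0.26 0.1  1.74 0.   1.3  1.48]
 -> (0.569, 0.1774, 0.121) tool shift mm [  0.4  -1.1 139.6]
 level ax,ay deg [-0.01 -0.02]
```

```bash
python3 -m inch '[{"dx":0.0004,"dy":-0.0011,"dz":0.04,"ax":0,"ay":0,"az":0,"fingers":1},{"dx":0.0004,"dy":-0.0011,"dz":0.08,"ax":0,"ay":0,"az":0,"fingers":1},{"dx":0.0004,"dy":-0.0011,"dz":0.115,"ax":0,"ay":0,"az":0,"fingers":1},{"dx":0.0004,"dy":-0.0011,"dz":0.135,"ax":0,"ay":0,"az":0,"fingers":1},{"dx":0.0004,"dy":-0.0011,"dz":0.1396,"ax":0,"ay":0,"az":0,"fingers":1},{"dx":0.0004,"dy":-0.0011,"dz":0.1396,"ax":0,"ay":0,"az":0,"fingers":1},{"dx":0.0004,"dy":-0.0011,"dz":0.1396,"ax":0,"ay":0,"az":0,"fingers":1},{"dx":0.0004,"dy":-0.0011,"dz":0.1396,"ax":0,"ay":0,"az":0,"fingers":-0.2},{"dx":0.0004,"dy":-0.0011,"dz":0.1396,"ax":0,"ay":0,"az":0,"fingers":-0.2},{"dx":0.0004,"dy":-0.0011,"dz":0.1396,"ax":0,"ay":0,"az":0,"fingers":-0.2},{"dx":0.0004,"dy":-0.0011,"dz":0.1396,"ax":0,"ay":0,"az":0,"fingers":-0.2},{"dx":0.0004,"dy":-0.0011,"dz":0.1396,"ax":0,"ay":0,"az":0,"fingers":-0.2}]' 40; python3 - <<'E'
from h import *
st((.569,.1774,.121))
o=[]
for cam in("scene","top"):
    im,d=bot.read_camera(cam); u,v=proj(cam,(.569,.1774,.12)).astype(int); o.append(cv2.resize(im[v-50:v+50,u-65:u+65],(390,300),interpolation=2))
cv2.imwrite("pics/g1.png",np.hstack(o))
E
```

```text
time: 4.28
tool_pos: [0.5689, 0.1774, 0.1209]
tcp_rot: [-3.094, -0.544, -0.0]
wrist_force: [-0.6, 0.2, -1.0]
width: 0.401
t 4.28 tcp [0.5689 0.1774 0.1209] ztool [ 1.e-04  3.e-04 -1.e+00] xyaw 19.95 F [-0.58  0.19 -0.98] w 0.401 q [0.26 0.21 1.89 0.   1.05 1.48]
 -> (0.569, 0.1774, 0.121) tool shift mm [ 0.1  0.  -0.1]
 level ax,ay deg [-0.01 -0.01]
```

View pics/g1.png

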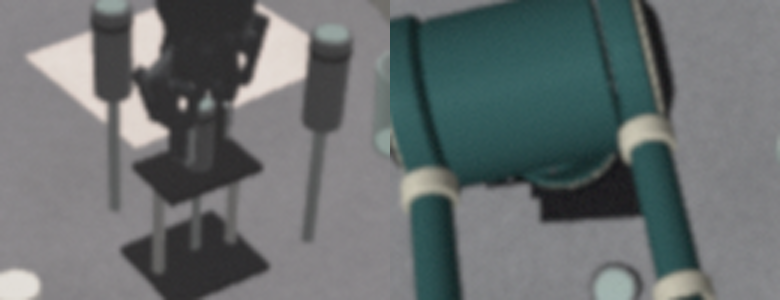

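The fingers straddle the handle (scene crop, ~200,130), clear of the plate and both tall look-alikes. Closing.

```bash
python3 -m inch '[{"dx":0,"dy":0,"dz":0,"ax":0,"ay":0,"az":0,"fingers":-0.4},{"dx":0,"dy":0,"dz":0,"ax":0,"ay":0,"az":0,"fingers":-0.5},{"dx":0,"dy":0,"dz":0,"ax":0,"ay":0,"az":0,"fingers":-1},{"dx":0,"dy":0,"dz":0,"ax":0,"ay":0,"az":0,"fingers":-1},{"dx":0,"dy":0,"dz":0,"ax":0,"ay":0,"az":0,"fingers":-1},{"dx":0,"dy":0,"dz":0,"ax":0,"ay":0,"az":0,"fingers":-1}]' 60; python3 -c "
from h import *
st()"; python3 -m inch '[{"dx":0,"dy":0,"dz":-0.005,"ax":0,"ay":0,"az":0,"fingers":-1},{"dx":0,"dy":0,"dz":-0.02,"ax":0,"ay":0,"az":0,"fingers":-1},{"dx":0,"dy":0,"dz":-0.04,"ax":0,"ay":0,"az":0,"fingers":-1},{"dx":0,"dy":0,"dz":-0.06,"ax":0,"ay":0,"az":0,"fingers":-1},{"dx":0,"dy":0,"dz":-0.08,"ax":0,"ay":0,"az":0,"fingers":-1},{"dx":0,"dy":0,"dz":-0.1,"ax":0,"ay":0,"az":0,"fingers":-1},{"dx":0,"dy":0,"dz":-0.12,"ax":0,"ay":0,"az":0,"fingers":-1},{"dx":0,"dy":0,"dz":-0.12,"ax":0,"ay":0,"az":0,"fingers":-1},{"dx":0,"dy":0,"dz":-0.12,"ax":0,"ay":0,"az":0,"fingers":-1}]'; python3 - <<'E'
from h import *
st((.562,-.123,.241))
im,d=bot.read_camera("scene");cv2.imwrite("pics/s2.png",im); u,v=proj("scene",(.569,.1774,.2)).astype(int)
cv2.imwrite("pics/g2.png",cv2.resize(im[v-50:v+80,u-80:u+80],None,fx=4,fy=4,interpolation=2))
E
```

```text
time: 5.12
tool_pos: [0.5691, 0.1774, 0.1211]
tcp_rot: [-3.094, -0.544, -0.001]
wrist_force: [-0.6, -0.1, 1.7]
width: 0.266
t 5.12 tcp [0.5691 0.1774 0.1211] ztool [ 4.e-04  3.e-04 -1.e+00] xyaw 19.95 F [-0.63 -0.14  1.74] w 0.266 q [0.26 0.21 1.89 0.   1.05 1.48]
 level ax,ay deg [-0.01 -0.03]
time: 6.25
tool_pos: [0.5686, 0.1773, 0.2405]
tcp_rot: [-3.094, -0.544, 0.001]
wrist_force: [0.2, -0.4, -0.7]
width: 0.262
t 6.25 tcp [0.5686 0.1773 0.2405] ztool [-5.e-04  1.e-04 -1.e+00] xyaw 19.95 F [ 0.18 -0.44 -0.71] w 0.262 q [0.26 0.11 1.77 0.   1.26 1.48]
 -> (0.562, -0.123, 0.241) tool shift mm [-108.7  280.    -0.5]
 level ax,ay deg [-0.01  0.03]
```

View pics/g2.png

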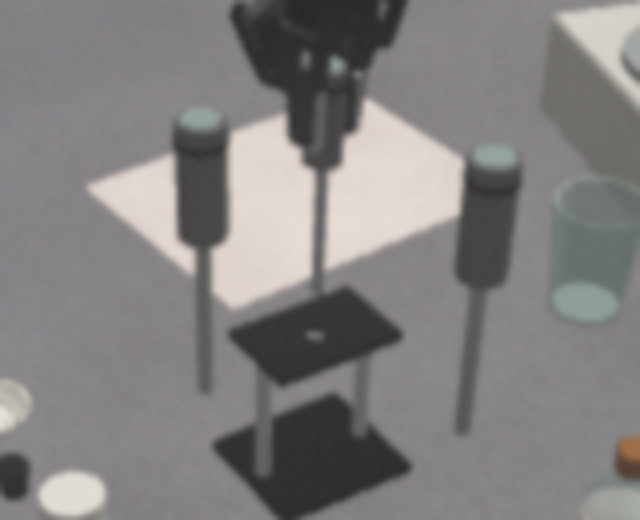

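```bash
python3 -m inch '[{"dx":-0.008,"dy":0.02,"dz":0,"ax":0,"ay":0,"az":0,"fingers":-1},{"dx":-0.0194,"dy":0.05,"dz":0,"ax":0,"ay":0,"az":0,"fingers":-1},{"dx":-0.031,"dy":0.08,"dz":0,"ax":0,"ay":0,"az":0,"fingers":-1},{"dx":-0.0427,"dy":0.11,"dz":0,"ax":0,"ay":0,"az":0,"fingers":-1},{"dx":-0.0543,"dy":0.14,"dz":0,"ax":0,"ay":0,"az":0,"fingers":-1},{"dx":-0.066,"dy":0.17,"dz":0,"ax":0,"ay":0,"az":0,"fingers":-1},{"dx":-0.0776,"dy":0.2,"dz":0,"ax":0,"ay":0,"az":0,"fingers":-1},{"dx":-0.0893,"dy":0.23,"dz":0,"ax":0,"ay":0,"az":0,"fingers":-1},{"dx":-0.101,"dy":0.26,"dz":0,"ax":0,"ay":0,"az":0,"fingers":-1},{"dx":-0.1087,"dy":0.28,"dz":0,"ax":0,"ay":0,"az":0,"fingers":-1},{"dx":-0.1087,"dy":0.28,"dz":0,"ax":0,"ay":0,"az":0,"fingers":-1},{"dx":-0.1087,"dy":0.28,"dz":0,"ax":0,"ay":0,"az":0,"fingers":-1},{"dx":-0.1087,"dy":0.28,"dz":0,"ax":0,"ay":0,"az":0,"fingers":-1}]'; cat > look.py <<'E'
from h import *
import sys
from scipy.optimize import least_squares
n=sys.argv[1]; s=bot.read_state(); t=s["tool_pos"]
im,d=bot.read_camera("scene"); W=cloud("scene",d)
m=(np.hypot(W[...,0]-t[0],W[...,1]-t[1])<.03)&(W[...,2]<t[2]-.018)&(W[...,2]>max(t[2]-.103,.086))&(d>0); p=W[m]
f=lambda x:np.hypot(p[:,0]-x[0]-x[2]*(p[:,2]-.08),p[:,1]-x[1]-x[3]*(p[:,2]-.08))-.004
x=least_squares(f,[t[0],t[1],0,0],loss="soft_l1",f_scale=.0015).x
print("rod pts",len(p),"zmin",p[:,2].min(),"axis@.08",np.round(x[:2],4),"tilt deg",np.round(np.degrees(x[2:]),2),"tcp xy",np.round(t,4))
u,v=proj("scene",(t[0],t[1],.13)).astype(int)
cv2.imwrite(f"pics/{n}.png",cv2.resize(im[v-60:v+60,u-70:u+70],None,fx=4,fy=4,interpolation=2))
E
python3 look.py b2; python3 -c "
from h import *
st((.562,-.123,.241))"
```

```text
time: 7.92
tool_pos: [0.5617, -0.1223, 0.2399]
tcp_rot: [-3.093, -0.546, 0.002]
wrist_force: [-0.6, 0.1, -0.5]
width: 0.264
rod pts 119 zmin 0.1373420131812468 axis@.08 [ 0.5592 -0.1224] tilt deg [0.65 0.29] tcp xy [ 0.5617 -0.1223  0.2399]
t 7.97 tcp [ 0.5617 -0.1222  0.24  ] ztool [-1.5e-03  1.0e-04 -1.0e+00] xyaw 20.02 F [ 0.31 -0.53 -0.3 ] w 0.263 q [-0.26  0.07  1.81 -0.    1.26  0.96]
 -> (0.562, -0.123, 0.241) tool shift mm [-0.   0.8 -1. ]
 level ax,ay deg [-0.03  0.08]
```

View pics/b2.png

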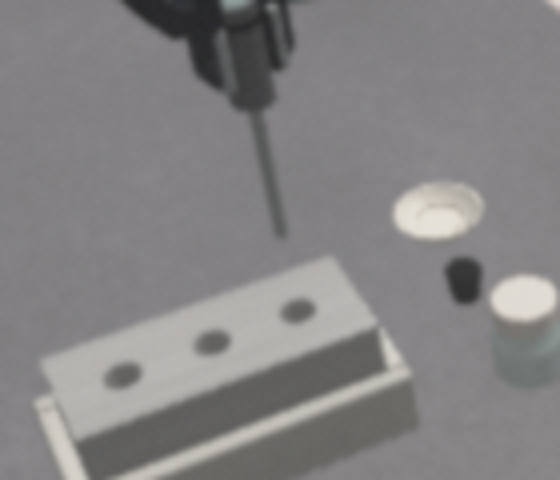

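Probe held over bore2 (mouth at crop 298,310; rod from 257,105 to 282,237). Check its lean against the projection of a true vertical.

```bash
cat > rod.py <<'E'
from h import *
# compare the rod's pixel centreline with a true vertical through the TCP (lateral offset in mm per height)
def rod(cam="scene",zs=None):
    s=bot.read_state(); t=s["tool_pos"]; im,d=bot.read_camera(cam); g=cv2.cvtColor(im,cv2.COLOR_BGR2GRAY).astype(float)
    if zs is None: zs=np.arange(max(t[2]-.100,.09),t[2]-.02,.004)
    out=[]
    for z in zs:
        u,v=proj(cam,(t[0],t[1],z)); k=np.arange(-9,9.01,.25)
        row=cv2.remap(g.astype(np.float32),(u+k).astype(np.float32)[None],np.full((1,len(k)),v,np.float32),1)[0]
        bg=np.interp(k,[-9,9],[np.median(row[:8]),np.median(row[-8:])]); w=np.clip(bg-row-8,0,None)
        ppm=np.linalg.norm(proj(cam,(t[0]+.01*.457,t[1]+.01*.889,z))-[u,v])/10
        if w.sum()>20: out.append((z,(w*k).sum()/w.sum()/ppm,w.max()))
    o=np.array(out); print(cam,"\n",np.round(o[:,:2]*[1000,1],1).tolist()); 
    if len(o)>3:
        f=np.polyfit(o[:,0],o[:,1],1); print("lateral offset mm at z=tip",np.round(np.polyval(f,t[2]-.105),2),"lean deg",np.round(np.degrees(f[0]/1000),2))
rod()
E
python3 rod.py
python3 - <<'E'
from h import *
t=bot.read_state()["tool_pos"]; u,v=proj("scene",(t[0],t[1],.13)).astype(int); o=np.array([u-70,v-60])
for z in (t[2]-.105,t[2]-.015): print("pred crop px",(proj("scene",(t[0],t[1],z))-o)*4)
for b in((.5655,-.1728,.08),(.562,-.123,.08),(.569,-.2225,.08)): print("bore crop px",(proj("scene",b)-o)*4)
E
```

```text
scene 
 [[140.0, -0.8], [144.0, -0.6], [148.0, -0.6], [152.0, -0.7], [156.0, -0.7], [160.0, -0.6], [164.0, -0.8], [168.0, -0.6], [172.0, -0.5], [176.0, -0.5], [180.0, -0.5], [184.0, -0.4], [188.0, -0.5], [192.0, -0.5], [196.0, -0.4], [200.0, -0.5], [204.0, -0.4], [208.0, -0.3], [212.0, -0.4], [216.0, -0.6], [220.0, -2.3]]
lateral offset mm at z=tip -0.51 lean deg -0.16
pred crop px [281.25605172 235.31378554]
pred crop px [251.62219362  99.89854851]
bore crop px [210.70040648 341.892119  ]
bore crop px [296.3222481  310.16058185]
bore crop px [121.46914498 374.97055753]
```

```bash
cat > feel.py <<'E'
from h import *
import sys
F=[]
for i in range(6): bot.read_camera("scene"); F.append(bot.read_state()["wrist_force"])
F=np.array(F); print("F mean",np.round(F.mean(0),2),"sd",np.round(F.std(0),2),"depth mm",np.round((.185-bot.read_state()["tool_pos"][2])*1000,1))
st([float(a) for a in sys.argv[1:4]])
E
python3 feel.py .562 -.1217 .163
python3 -m inch '[{"dx":0.0005,"dy":0.0002,"dz":0,"ax":0,"ay":0,"az":0,"fingers":-1},{"dx":0.0005,"dy":0,"dz":0.02,"ax":0,"ay":0,"az":0,"fingers":-1},{"dx":0.0005,"dy":0,"dz":0.04,"ax":0,"ay":0,"az":0,"fingers":-1},{"dx":0.0005,"dy":0,"dz":0.045,"ax":0,"ay":0,"az":0,"fingers":-1},{"dx":0.0005,"dy":0,"dz":0.045,"ax":0,"ay":0,"az":0,"fingers":-1},{"dx":0.0005,"dy":0,"dz":0.045,"ax":0,"ay":0,"az":0,"fingers":-1}]'
python3 rod.py; python3 look.py b2b; python3 feel.py .562 -.1217 .163
```

```text
F mean [-0.02  0.03 -0.77] sd [0.32 0.61 0.23] depth mm -55.0
t 8.32 tcp [ 0.5617 -0.1229  0.24  ] ztool [-1.4e-03 -2.0e-04 -1.0e+00] xyaw 19.97 F [-0.21  0.17 -0.52] w 0.266 q [-0.26  0.07  1.81 -0.    1.26  0.96]
 -> [0.562, -0.1217, 0.163] tool shift mm [ 0.7 -1.  77. ]
 level ax,ay deg [-0.02  0.08]
time: 9.07
tool_pos: [0.5626, -0.1228, 0.1955]
tcp_rot: [3.094, 0.545, -0.001]
wrist_force: [0.1, -0.1, 0.0]
width: 0.264
scene 
 [[95.5, -0.2], [99.5, -0.4], [103.5, -0.3], [107.5, -0.3], [111.5, -1.2], [115.5, -0.8], [119.5, 0.7], [123.5, -0.5], [127.5, -0.7], [131.5, -0.7], [135.5, -0.7], [139.5, -0.7], [143.5, -0.5], [147.5, -0.5], [151.5, -0.6], [155.5, -0.6], [159.5, -0.5], [163.5, -0.5], [167.5, -0.5], [171.5, -1.2], [175.5, -2.2]]
lateral offset mm at z=tip -0.17 lean deg -0.57
rod pts 110 zmin 0.09328292876896535 axis@.08 [ 0.5613 -0.122 ] tilt deg [ 0.23 -0.31] tcp xy [ 0.5627 -0.1229  0.1958]
F mean [ 0.18 -0.21 -0.77] sd [0.4  0.42 0.37] depth mm -10.3
t 9.47 tcp [ 0.5623 -0.1227  0.1953] ztool [-9.e-04 -3.e-04 -1.e+00] xyaw 19.97 F [ 0.03  0.   -0.51] w 0.268 q [-0.26  0.1   1.86 -0.    1.18  0.96]
 -> [0.562, -0.1217, 0.163] tool shift mm [ 0.1 -1.1 32.3]
 level ax,ay deg [0.   0.06]
```

View pics/b2b.png

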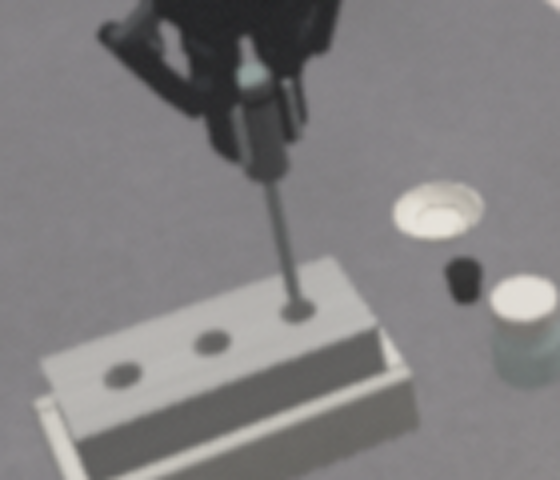

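Tip (294,300) just above bore2's mouth (298,310), extrapolating ~0.7 mm left of centre; correct by 1 mm and go in.

```bash

python3 -m inch '[{"dx":0.0003,"dy":-0.001,"dz":0,"ax":0,"ay":0,"az":0,"fingers":-1},{"dx":0.0003,"dy":-0.001,"dz":0.01,"ax":0,"ay":0,"az":0,"fingers":-1},{"dx":0.0003,"dy":-0.001,"dz":0.02,"ax":0,"ay":0,"az":0,"fingers":-1},{"dx":0.0003,"dy":-0.001,"dz":0.03,"ax":0,"ay":0,"az":0,"fingers":-1},{"dx":0.0003,"dy":-0.001,"dz":0.0325,"ax":0,"ay":0,"az":0,"fingers":-1},{"dx":0.0003,"dy":-0.001,"dz":0.0325,"ax":0,"ay":0,"az":0,"fingers":-1}]' && python3 feel.py .562 -.1217 .157
python3 -m inch '[{"dx":0,"dy":0,"dz":0.004,"ax":0,"ay":0,"az":0,"fingers":-1},{"dx":0,"dy":0,"dz":0.007,"ax":0,"ay":0,"az":0,"fingers":-1},{"dx":0,"dy":0,"dz":0.007,"ax":0,"ay":0,"az":0,"fingers":-1}]' && python3 feel.py .562 -.1217 .154
```

```text
time: 10.22
tool_pos: [0.5619, -0.1217, 0.1623]
tcp_rot: [-3.094, -0.545, 0.003]
wrist_force: [-0.2, 0.0, -0.4]
width: 0.268
F mean [-0.   -0.08 -0.41] sd [0.33 0.5  0.54] depth mm 21.7
t 10.53 tcp [ 0.5625 -0.1218  0.1633] ztool [-0.e+00 -6.e-04 -1.e+00] xyaw 19.97 F [-0.54 -0.04 -0.51] w 0.261 q [-0.26  0.13  1.89 -0.    1.12  0.97]
 -> [0.562, -0.1217, 0.157] tool shift mm [-0.5 -0.2  6.3]
 level ax,ay deg [0.03 0.01]
time: 10.9
tool_pos: [0.5621, -0.1217, 0.1557]
tcp_rot: [3.094, 0.545, -0.002]
wrist_force: [1.2, -0.6, -0.2]
width: 0.264
F mean [-0.22 -0.19 -0.83] sd [0.34 0.46 0.51] depth mm 28.6
t 11.2 tcp [ 0.5626 -0.1218  0.1564] ztool [ 1.e-04 -6.e-04 -1.e+00] xyaw 19.97 F [-0.15 -0.55 -0.12] w 0.269 q [-0.26  0.14  1.9  -0.    1.11  0.97]
 -> [0.562, -0.1217, 0.154] tool shift mm [-0.5 -0.3  2.4]
 level ax,ay deg [0.04 0.01]
```

```bash

python3 -m inch '[{"dx":-0.0002,"dy":0,"dz":0.002,"ax":0,"ay":0,"az":0,"fingers":-1},{"dx":-0.0002,"dy":0,"dz":0.004,"ax":0,"ay":0,"az":0,"fingers":-1},{"dx":-0.0002,"dy":0,"dz":0.004,"ax":0,"ay":0,"az":0,"fingers":-1}]' && python3 feel.py .562 -.1217 .150
```

```text
time: 11.58
tool_pos: [0.5622, -0.1218, 0.1521]
tcp_rot: [3.094, 0.545, -0.001]
wrist_force: [0.2, 0.2, -0.4]
width: 0.264
F mean [-0.18  0.23 -0.96] sd [0.52 0.31 0.32] depth mm 32.5
t 11.88 tcp [ 0.5625 -0.1219  0.1525] ztool [ 3.e-04 -7.e-04 -1.e+00] xyaw 19.97 F [ 0.04 -0.01 -0.75] w 0.267 q [-0.26  0.14  1.9  -0.    1.1   0.97]
 -> [0.562, -0.1217, 0.15] tool shift mm [-0.4 -0.4  2.5]
 level ax,ay deg [ 0.04 -0.  ]
```

```bash

python3 -m inch '[{"dx":0,"dy":0,"dz":0.002,"ax":0,"ay":0,"az":0,"fingers":-1},{"dx":0,"dy":0,"dz":0.003,"ax":0,"ay":0,"az":0,"fingers":-1},{"dx":0,"dy":0,"dz":0.003,"ax":0,"ay":0,"az":0,"fingers":-1}]' && python3 feel.py .562 -.1217 .147
```

```text
time: 12.25
tool_pos: [0.5623, -0.1219, 0.1493]
tcp_rot: [3.093, 0.545, -0.0]
wrist_force: [0.1, -0.4, -0.8]
width: 0.269
F mean [-0.23 -0.3  -0.68] sd [0.9  0.28 0.41] depth mm 35.4
t 12.55 tcp [ 0.5625 -0.1219  0.1496] ztool [ 4.e-04 -7.e-04 -1.e+00] xyaw 19.97 F [-0.69  0.02 -0.34] w 0.265 q [-0.26  0.14  1.91 -0.    1.09  0.97]
 -> [0.562, -0.1217, 0.147] tool shift mm [-0.4 -0.4  2.6]
 level ax,ay deg [ 0.04 -0.01]
```

```bash

python3 -m inch '[{"dx":-0.0004,"dy":0,"dz":0.002,"ax":0,"ay":0,"az":0,"fingers":-1},{"dx":-0.0004,"dy":0,"dz":0.004,"ax":0,"ay":0,"az":0,"fingers":-1},{"dx":-0.0004,"dy":0,"dz":0.004,"ax":0,"ay":0,"az":0,"fingers":-1}]' && python3 feel.py .562 -.1217 .147
```

```text
time: 12.92
tool_pos: [0.5618, -0.122, 0.1452]
tcp_rot: [3.094, 0.545, -0.001]
wrist_force: [-0.2, -0.2, -1.0]
width: 0.265
F mean [-0.63  0.24 -0.33] sd [0.33 0.63 0.6 ] depth mm 39.4
t 13.22 tcp [ 0.5622 -0.1221  0.1456] ztool [ 5.e-04 -7.e-04 -1.e+00] xyaw 19.97 F [-1.21  0.92 -0.08] w 0.264 q [-0.26  0.15  1.91 -0.    1.09  0.97]
 -> [0.562, -0.1217, 0.147] tool shift mm [-0.1 -0.4 -1.4]
 level ax,ay deg [ 0.05 -0.01]
```

```bash

python3 -m inch '[{"dx":0,"dy":0,"dz":0.002,"ax":0,"ay":0,"az":0,"fingers":-1},{"dx":0,"dy":0,"dz":0.003,"ax":0,"ay":0,"az":0,"fingers":-1},{"dx":0,"dy":0,"dz":0.003,"ax":0,"ay":0,"az":0,"fingers":-1}]' && python3 feel.py .562 -.1217 .14
```

```text
time: 13.6
tool_pos: [0.5621, -0.122, 0.1424]
tcp_rot: [3.093, 0.545, 0.0]
wrist_force: [-0.2, 0.2, -0.7]
width: 0.265
F mean [-0.07  0.16 -0.63] sd [0.3  0.18 0.16] depth mm 42.3
t 13.9 tcp [ 0.5623 -0.1221  0.1427] ztool [ 6.e-04 -8.e-04 -1.e+00] xyaw 19.97 F [ 0.29 -0.05 -0.49] w 0.265 q [-0.26  0.15  1.91 -0.    1.08  0.97]
 -> [0.562, -0.1217, 0.14] tool shift mm [-0.1 -0.5  2.7]
 level ax,ay deg [ 0.05 -0.02]
```

No push at 42 mm, where any stopper would give about 3 N or more: bore2 looks clear. Continue with a check at 47 mm.

```bash

python3 -m inch '[{"dx":-0.0002,"dy":-0.0003,"dz":0.002,"ax":0,"ay":0,"az":0,"fingers":-1},{"dx":-0.0002,"dy":-0.0003,"dz":0.005,"ax":0,"ay":0,"az":0,"fingers":-1},{"dx":-0.0002,"dy":-0.0003,"dz":0.005,"ax":0,"ay":0,"az":0,"fingers":-1}]' && python3 feel.py .562 -.1217 .125
```

```text
time: 14.28
tool_pos: [0.5616, -0.1218, 0.1371]
tcp_rot: [3.094, 0.545, -0.001]
wrist_force: [0.2, 0.5, -0.7]
width: 0.271
F mean [-0.26 -0.   -0.47] sd [0.45 0.47 0.56] depth mm 47.2
t 14.57 tcp [ 0.562  -0.1219  0.1378] ztool [ 7.e-04 -8.e-04 -1.e+00] xyaw 19.97 F [-0.99 -0.22 -1.65] w 0.263 q [-0.26  0.15  1.92 -0.    1.07  0.97]
 -> [0.562, -0.1217, 0.125] tool shift mm [ 0.1 -0.2 12.8]
 level ax,ay deg [ 0.06 -0.02]
```

```bash

python3 -m inch '[{"dx":0.0001,"dy":-0.0002,"dz":0.004,"ax":0.03,"ay":0,"az":0,"fingers":-1},{"dx":0.0001,"dy":-0.0002,"dz":0.008,"ax":0.05,"ay":0,"az":0,"fingers":-1},{"dx":0.0001,"dy":-0.0002,"dz":0.0115,"ax":0.05,"ay":0,"az":0,"fingers":-1},{"dx":0.0001,"dy":-0.0002,"dz":0.0128,"ax":0.05,"ay":0,"az":0,"fingers":-1},{"dx":0.0001,"dy":-0.0002,"dz":0.0128,"ax":0.05,"ay":0,"az":0,"fingers":-1},{"dx":0.0001,"dy":-0.0002,"dz":0.0128,"ax":0.05,"ay":0,"az":0,"fingers":-1},{"dx":0.0001,"dy":-0.0002,"dz":0.0128,"ax":0.05,"ay":0,"az":0,"fingers":-1}]' && python3 feel.py .562 -.1217 .125; python3 look.py fin; python3 - <<'E'
from h import *
# handle's lower end visible gap: handle bottom should be .110, top .170
im,d=bot.read_camera("scene");W=cloud("scene",d);t=bot.read_state()["tool_pos"]
for z in(.08,.11,.17): 
    u,v=proj("scene",(t[0],t[1],.13)).astype(int); print(z,np.round((proj("scene",(.562,-.1217,z))-[u-70,v-60])*4))
E
```

```text
time: 15.45
tool_pos: [0.5622, -0.1217, 0.1252]
tcp_rot: [3.094, 0.545, 0.001]
wrist_force: [-0.9, 0.5, -0.8]
width: 0.267
F mean [-0.2  -0.37 -0.84] sd [0.73 0.26 0.4 ] depth mm 60.0
t 15.75 tcp [ 0.5621 -0.1217  0.125 ] ztool [ 5.e-04  1.e-04 -1.e+00] xyaw 19.97 F [ 0.35  0.13 -0.14] w 0.265 q [-0.26  0.17  1.93  0.    1.05  0.97]
 -> [0.562, -0.1217, 0.125] tool shift mm [-0.1 -0.   0. ]
 level ax,ay deg [ 0.01 -0.03]
rod pts 23 zmin 0.0864120501486473 axis@.08 [ 0.5627 -0.1206] tilt deg [-6.03 -1.06] tcp xy [ 0.5621 -0.1217  0.125 ]
0.08 [299. 309.]
0.11 [290. 270.]
0.17 [271. 185.]
```

View pics/fin.png

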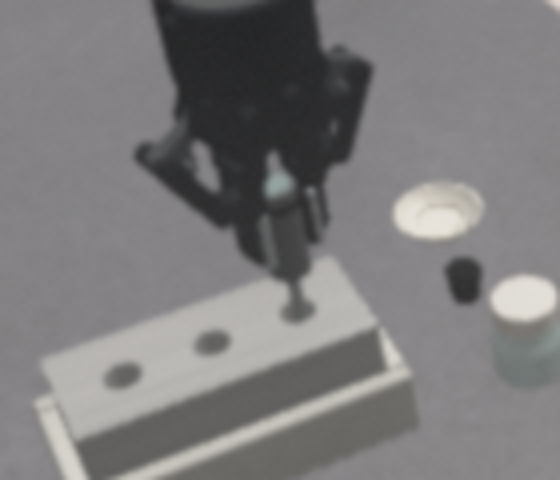

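The rod enters bore2 at its centre (298,309). The handle's ends (about 279,185 and 291,272) are where a 60 mm depth predicts, and there is no contact force. Handing in.

```bash
python3 -c "
from workcell import bot
print(bot.finish_job())"
```

```text
the job is handed in; nothing more can be done
None
```

I lifted the small probe out of the black stand and lowered it into bore2, the bore at the +y end. It is still held there upright, and I handed the job in at about 16 s.

- **Clear bore:** I felt down in steps to 47 mm. The vertical force stayed at its free-air level of about −0.3 to −1 N. Any stopper would have pushed back with roughly 3 N or more by 42 mm, so I took bore2 as clear and did not test the other two.
- **Final position:** The arm's pose puts the tip 60 mm below the mouth, 18 mm off the floor. In the last picture the handle sits at the height expected for that depth.
- **Centring and tilt:** The rod enters at the middle of the mouth to within about 1 mm, and the tool is within 0.05° of vertical.
- **Check that disagreed:** The last depth-based fit of the rod gave a 6° tilt. It had only 23 points on the short visible stretch, so I discounted it. With the rod in free air, the depth fit and the image check gave 0.2° to 0.7°; just above the mouth, they gave 0.3° to 0.6°.
- **Contact:** I saw no sideways force above sensor noise while the rod was in the bore. The other objects in the cropped views looked unmoved.

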